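# Make the documentation cradle ready for shot 7

### The arm

A 6-joint arm with a two-finger parallel gripper is mounted at the origin on the work surface. World frame = base frame: x ahead of the robot, y to its left, z up, the work surface at z = 0. Lengths are in m, angles in rad, forces in N, time in s.
With the tool pointing down it reaches from about 0.3 to 0.875 m from the base axis. Payload 6.4 kg.
Tool frame: the origin (TCP) lies midway between the tips of the shut fingers; the grasp point (between the pads) lies 19 mm behind it; z points along the fingers, y is the line along which they close (so a half turn about z gives the same grasp; the last joint's range is limited). The gripper opens to 85 mm and grips with 20 to 120 N. Pads are 22 mm wide; open, the fingers measure 114 mm over their backs; the gripper's body (76 mm by 85 mm) begins 54 mm behind the grasp point. The pads swing forward as they close: fully open they stand 13 mm farther back than shut.
Start: joints at [-1.466, 0.181, 1.607, -0, 1.354, -0.206], TCP at [0.176, -0.547, 0.231] pointing down, gripper open.
Joint ranges: [-2.99, 2.99], [-0.89, 2.07], [0.3, 2.58], [-1.14, 4.28], [0, 2.63], [-3.12, 3.12]. Speed limits (rad/s): [2.57, 2.57, 3.01, 3.14, 3.14, 3.14].

### API

Orientations are given as a unit quaternion [w, x, y, z].
In Python, from bench import status, camera, ctrl gives the robot as it stands. The module is installed in compiled form; this text tells all that it offers.
- The arm moves only by the shell command python3 -m handwheel 'ROWS'. ROWS is JSON, a list that holds one entry, the list of rows, each a list of 7 numbers: the opening, from -1 (shut) to 1 (fully open), then the shift along the tool's x, y, z in cm, then the turn, a rotation vector about the tool's x, y, z in degrees. A call has 1 to 10 rows; each row is the pose to reach, as a shift and turn from the pose commanded when the call began, along the tool's axes at that moment; what a row does not reach only later rows make up. A row lasts 1/8 s, in which the tool goes at most 62.5 mm and 10.7 degrees, less where a joint would pass 70% of its speed; a pose out of reach is approached as far as the arm can. A call with a gripper value outside its range is refused whole. The fingers move at their own pace and stop on an object; the grip force is fixed at half the most. Time passes only in rows, so rows that repeat a pose let the fingers close. It gives the time, the measured TCP pose, the force, the opening and the grip force at its end, in the units of the state.
- status.get_obs(): the state, without advancing time (a new reading comes with each control period).
- camera(name): name is "scene" or "top" or "wrist"; returns a dict with "frame" (420x560x3 uint8, blue, green, red), "depth" (420x560 float32, m along the optical axis (not along the pixel's ray), 0 where there is no reading), "fx", "fy", "cx", "cy" (pixels), "dist" ([k1, k2, p1, p2, k3] as OpenCV has them; the pictures are not rectified), "extrinsics" (4x4, takes a point from camera to world coordinates); the wrist camera has in their place "hand_eye" (4x4, takes a point from camera to tool coordinates, whose origin is the TCP and whose axes are the flange's). Camera axes: x right, y down, z forward; pixel columns grow to the right and rows downward; lengths in m; the calibration is good to about 2 mm. A picture is of the moment at which its call begins: read the wrist's pose just before it.
- ctrl.hand_in(): hands the job in; it is judged then, once.
The state is a dict: "time_s": time; "q": joint angles; "dq": joint speeds; "joint_efforts": joint torques, N m; "eef_pos": TCP position; "eef_rot": TCP orientation; "wrist_force": force on the tool from outside, world axes, zero at the start; "torque": the same for the moment, N m; "opening": opening from 0.0 (shut) to 1.0 (fully open); "grasp_force": force on a finger pad.
Only numpy, scipy, OpenCV 4.12 (cv2) and the standard library are available. Lean on these libraries where they do the work, as an engineer would, in place of code of your own. Each camera call takes 0.05 s, during which the arm holds its last target. There are 200 camera calls.

### The job

Make the photo set-up ready for shot 7. Fit the grey-scale board in the cradle by hooking its tongue under the lip and turning it down until it lies flat on the bed, and turn the knob of the number dial until the 7 stands in the middle of its window. Leave everything else on the bench where it is.

Things in the scene. Friction and masses are not known exactly. Their poses are not given: they have to be found in the camera images.
- dial: Number dial: low aluminium box 130 x 130 x 46 mm fixed to the bench (place and yaw vary). Origin: centre of its underside; +x is the side with the window, z up.
- knob (a point): On the dial's vertical turning axis (box centre), 67 mm above the bench, mid-height of the black bar knob. The bar is 50 long, 14 thick, its top 81.5 mm above the bench; it stands on a round 48 mm flange whose top is 52.5 mm above the bench. It turns the number drum. No clicks: light friction (0.06 N m) keeps it where it is left.
- window (a point): Centre of the small window (28 x 24 mm, black rim) in the dial's cover, 40 mm from the knob axis on the dial's +x side, 46 mm above the bench. One black digit of the white drum shows at a time, 20 mm tall, its top towards the knob (read from the dial's +x side).
- drum (a joint): Angle of drum and knob, growing anticlockwise seen from above. Digit k stands mid-window at k x 0.6283 rad (7 at 4.398); stops at -0.15 and 5.80, so 9 does not go on to 0. The knob's bar lies along (dial yaw + this angle), either way round. Starts between 1.6 and 3.4.
- cradle: Board cradle: low grey holder fixed to the bench (place, yaw vary), 134 mm (x from -60 to +74) by 150 mm (y), at most 29 mm high. Origin on the bench under the bed; z up; +x is the lip side. Bed floor 12 mm above the bench, from x=-47 to the back wall face at x=+60. Side walls: inner faces at y=+-69, top 20 mm above the bench.
- lip (a point): Middle of the lip's lower edge, at (46, 0, 24) mm in the cradle's frame. The lip overhangs the bed from x=+46 to the back wall (+60); underside 24, top 29 mm above the bench. It spans y=+-44 between two solid cheeks of the same x and top.
- board: Grey-scale board, loose, lying flat on the bench, handle up: plywood 84 (x) x 130 (y) x 6 mm with a tongue 80 wide reaching 16 mm further on its +x side (tip at x=+58) and five grey patches. Origin: underside centre of the 84 x 130 part; z up. About 0.13 kg.
- tongue (a point): Middle of the tongue's tip edge, at (58, 0, 3) mm in the board's frame.
- handle (a point): Point in the board's upright wooden handle, at (-10, 0, 28) mm in the board's frame. The handle is a bar 60 long (along the board's y), 14 thick (x), from the board's top (6) to 40 mm above its underside.
- ridge (a point): Inner top edge of the front ridge, at (-47, 0, 19) mm in the cradle's frame; the ridge is 8 mm thick. A board held flat cannot pass over it and under the lip: it goes in tilted, tongue down (about 0.25 rad), and is then turned down behind the ridge with 7 mm play in x.
- jar_a: Bystander: small glass jar with black cap, diameter 38, height 58 mm. Origin: its underside, z up.
- jar_b: Bystander: small glass jar with black cap, no label, diameter 38, height 58 mm. Origin: its underside, z up.
- jar_c: Bystander: glass jar with black cap, diameter 44, height 70 mm. Origin: its underside, z up.
- tin: Bystander: tall solvent tin, diameter 72, height 150 mm. Origin: its underside, z up.
- offcut: Bystander: thin plain wooden panel 90 x 65 x 12 mm. Origin: its underside, z up.
- spatula: Bystander: spatula lying flat on the bench along its own x, about 280 mm long and under 35 mm high. Stays where it is.
- cup: Bystander: white ceramic cup, rim diameter 66, height 60 mm. Origin: its underside, z up.

How it is judged:
By the outcome, as a careful person would: the job done as asked, in the order asked, and still so for the second after the job is handed in, with the robot touching nothing.
It also fails if it takes over 70 s, if anything falls off the work surface, if the arm or the gripper's body presses on something with over 40 N, if the wrist force passes 120 N, or if a joint passes its speed limit or range.

## Working session

There is one attempt and no reset: what is moved stays moved. The work goes in short steps, Python scripts to look and compute and a shell command to move; the robot and the scene stay as the last step left them, time stands still between calls to the robot, and variables do not carry over. Pictures are saved under pics/ and viewed, at most 12 in all, crops included, and the job is handed in when it is done.

```bash
mkdir -p pics
python3 - <<'E'
from bench import status,camera
import cv2,numpy as np
o=status.get_obs();print(o)
for n in("top","scene"):
    c=camera(n);cv2.imwrite(f"pics/{n}0.png",c["frame"]);np.savez(f"{n}0.npz",**{k:np.array(v) for k,v in c.items()})
    print(n,c["fx"],c["fy"],c["cx"],c["cy"],c["dist"],np.round(c["extrinsics"],3).tolist())
E
```

```text
{'time_s': 0.0, 'q': array([-1.46629450e+00,  1.81537166e-01,  1.60798827e+00, -5.07903519e-06,
        1.35376423e+00, -2.06320421e-01]), 'dq': array([-5.43920916e-04, -3.78519369e-04, -1.24091745e-03, -8.15435096e-05,
        4.85222129e-04, -1.58256914e-03]), 'joint_efforts': array([ 2.65454928e-04, -4.44869614e+01, -3.51333869e+01, -2.30600754e-04,
        9.30399197e-03, -5.13432394e-05]), 'eef_pos': array([ 0.17580622, -0.54690606,  0.23039585]), 'eef_rot': array([-8.47530194e-04,  9.87947537e-01,  1.54786770e-01,  4.07017849e-05]), 'wrist_force': array([1.17986275, 0.01553655, 0.1356226 ]), 'torque': array([0.0002948 , 0.00514814, 0.01608953]), 'grasp_force': 0.0, 'opening': 0.9957857644189586}
top 431.81746298846764 431.81746298846764 269.55932480599745 206.0950756385788 [-0.13279174  0.          0.          0.          0.        ] [[-0.023, -0.999, 0.041, 0.522], [-1.0, 0.023, 0.008, -0.001], [-0.009, -0.041, -0.999, 1.158], [0.0, 0.0, 0.0, 1.0]]
scene 501.09312243439035 501.09312243439035 280.58054133595687 207.97009106167187 [0.0310074 0.        0.        0.        0.       ] [[-0.383, 0.525, -0.76, 1.408], [0.924, 0.237, -0.301, 0.34], [0.022, -0.817, -0.576, 0.711], [0.0, 0.0, 0.0, 1.0]]
```

View pics/top0.png

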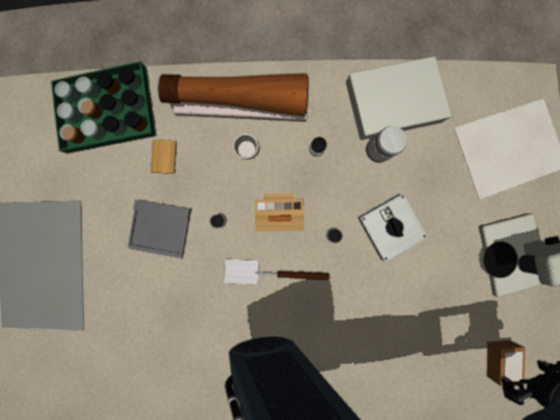

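View pics/scene0.png

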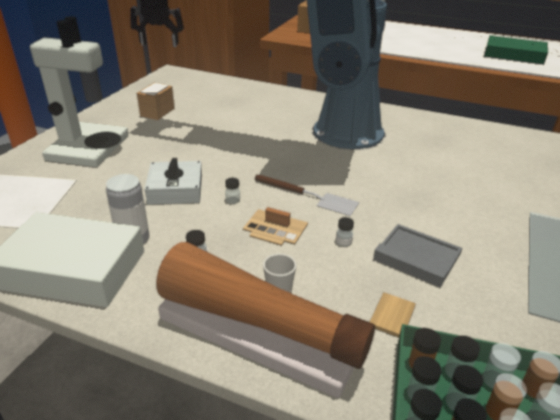

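The top view shows the board near (280,214) with its tongue up (world +x), the cradle near (160,228), the dial near (393,227) with its window near (387,212), and the spatula near (280,273). Next I'll enlarge the three parts.

```bash
cat > h.py <<'E'
import cv2,numpy as np
from scipy.spatial.transform import Rotation as R
def K(c): return np.array([[c["fx"],0,c["cx"]],[0,c["fy"],c["cy"]],[0,0,1]],float)
def ray(c,px,T,z):
    u=cv2.undistortPoints(np.array(px,float).reshape(-1,1,2),K(c),np.array(c["dist"],float)).reshape(-1,2)
    d=np.c_[u,np.ones(len(u))]@T[:3,:3].T; o=T[:3,3]
    return o+d*((z-o[2])/d[:,2])[:,None]
def tool(o):
    T=np.eye(4);w=o["eef_rot"];T[:3,:3]=R.from_quat([w[1],w[2],w[3],w[0]]).as_matrix();T[:3,3]=o["eef_pos"];return T
E
python3 - <<'E'
import cv2,numpy as np
from h import *
c=dict(np.load("top0.npz"));f=c["frame"]
crops=[f[185:270,115:205],f[185:270,235:325],f[185:270,345:435]]
cv2.imwrite("pics/m1.png",np.hstack([cv2.resize(x,(264,250),interpolation=cv2.INTER_CUBIC) for x in crops]))
T=c["extrinsics"]
# depth cloud summary
for n,b in(("cradle",(115,185,205,270)),("board",(245,188,315,240)),("dial",(350,185,435,270))):
    x0,y0,x1,y1=b;v,u=np.mgrid[y0:y1,x0:x1];d=c["depth"][y0:y1,x0:x1].ravel()
    un=cv2.undistortPoints(np.c_[u.ravel(),v.ravel()].astype(float).reshape(-1,1,2),K(c),c["dist"]).reshape(-1,2)
    P=(np.c_[un,np.ones(len(un))]*d[:,None])@T[:3,:3].T+T[:3,3]
    print(n,np.percentile(P[:,2],[1,5,25,50,75,95,99]).round(4))
    hsv=cv2.cvtColor(f[y0:y1,x0:x1],cv2.COLOR_BGR2HSV)
    g=cv2.cvtColor(f[y0:y1,x0:x1],cv2.COLOR_BGR2GRAY)
    m={"cradle":(g<110),"board":(hsv[...,1]>90),"dial":(P[:,2].reshape(g.shape)>.03)}[n].astype(np.uint8)
    m=cv2.morphologyEx(m,cv2.MORPH_CLOSE,np.ones((5,5)))
    cs,_=cv2.findContours(m,cv2.RETR_EXTERNAL,2);k=max(cs,key=cv2.contourArea)
    r=cv2.minAreaRect(k);bx=cv2.boxPoints(r)+[x0,y0]
    z={"cradle":.02,"board":.006,"dial":.046}[n]
    W=ray(c,bx,T,z);print(bx.round(1).tolist(),W[:,:2].round(4).tolist(),W.mean(0).round(4),[np.linalg.norm(W[i]-W[i-1]).round(4) for i in range(4)])
E
```

```text
cradle [-0.0046 -0.003  -0.0005  0.0019  0.012   0.0285  0.0319]
[[126.7, 247.5], [135.4, 198.2], [191.4, 208.0], [182.7, 257.3]] [[0.4669, 0.3929], [0.5986, 0.3673], [0.5689, 0.2155], [0.4386, 0.241]] [0.5183 0.3042 0.02  ] [np.float64(0.1545), np.float64(0.1343), np.float64(0.1547), np.float64(0.1328)]
board [-0.0042 -0.0028 -0.0001  0.0027  0.0062  0.0104  0.0415]
[[255.0, 193.0], [303.0, 193.0], [303.0, 230.0], [255.0, 230.0]] [[0.6056, 0.0462], [0.6027, -0.0821], [0.5039, -0.0796], [0.5068, 0.0483]] [ 0.5548 -0.0168  0.006 ] [np.float64(0.0988), np.float64(0.1284), np.float64(0.0988), np.float64(0.1279)]
dial [-0.0046 -0.0031 -0.0006  0.0018  0.045   0.0503  0.0826]
[[358.2, 218.3], [406.1, 190.9], [433.1, 238.1], [385.1, 265.5]] [[0.5312, -0.2205], [0.5995, -0.3494], [0.4746, -0.4177], [0.4074, -0.2879]] [ 0.5032 -0.3189  0.046 ] [np.float64(0.1409), np.float64(0.1458), np.float64(0.1424), np.float64(0.1462)]
```

View pics/m1.png

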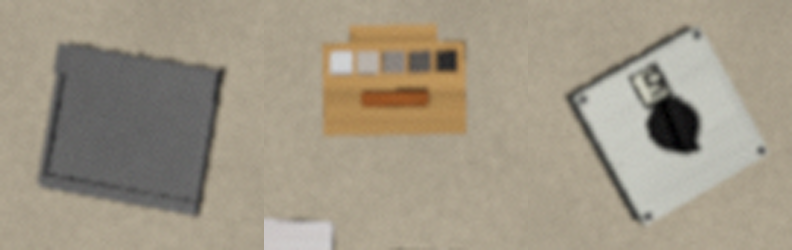

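```bash
cat >> h.py <<'E'
def rows(pos,yaw,tilt=0,frm=None):
    """target TCP pos, yaw(deg)= direction of tool y, tilt(deg) about tool x (tool y end goes down) -> shift cm, rotvec deg"""
    from bench import status
    T=tool(status.get_obs()) if frm is None else frm
    a=np.radians(yaw);y=np.array([np.cos(a),np.sin(a),0]);z=np.array([0,0,-1.]);x=np.cross(y,z)
    M=np.c_[x,y,z]@R.from_rotvec([np.radians(tilt),0,0]).as_matrix()
    s=T[:3,:3].T@(np.array(pos)-T[:3,3])*100
    r=R.from_matrix(T[:3,:3].T@M).as_rotvec(degrees=True)
    print("shift",s.round(2),"rot",r.round(2));return s,r
E
python3 - <<'E'
from h import *
from bench import camera
rows([.50,-.017,.26],0)
print(np.round(camera("wrist")["hand_eye"],3))
E
```

```text
shift [ 47.08 -40.55  -2.87] rot [-7.000e-02 -7.000e-02 -7.219e+01]
[[ 0.001 -0.957 -0.289  0.074]
 [ 1.     0.001  0.001  0.001]
 [-0.001 -0.289  0.957 -0.143]
 [ 0.     0.     0.     1.   ]]
```

```bash
python3 -m handwheel '[[[1,47.1,-40.5,-2.9,0,0,-72.2],[1,47.1,-40.5,-2.9,0,0,-72.2],[1,47.1,-40.5,-2.9,0,0,-72.2],[1,47.1,-40.5,-2.9,0,0,-72.2],[1,47.1,-40.5,-2.9,0,0,-72.2],[1,47.1,-40.5,-2.9,0,0,-72.2],[1,47.1,-40.5,-2.9,0,0,-72.2],[1,47.1,-40.5,-2.9,0,0,-72.2],[1,47.1,-40.5,-2.9,0,0,-72.2],[1,47.1,-40.5,-2.9,0,0,-72.2]]]'
python3 - <<'E'
from h import *
rows([.50,-.017,.26],0)
E
```

```text
time_s: 1.4
eef_pos: [0.5011, -0.0157, 0.2604]
eef_rot: [0.0, 0.707, 0.707, 0.0]
wrist_force: [-0.4, -0.8, -0.8]
opening: 1.001
grasp_force: 0.0
shift [-0.13 -0.11  0.04] rot [0.02 0.01 0.03]
```

Run:
```python
from h import *
from bench import camera,status
T=tool(status.get_obs());c=camera("wrist");f=c["frame"];cv2.imwrite("pics/w1.png",f)
W=T@c["hand_eye"];hsv=cv2.cvtColor(f,cv2.COLOR_BGR2HSV)
m=((hsv[...,1]>90)&(hsv[...,2]>60)).astype(np.uint8)
m=cv2.morphologyEx(m,cv2.MORPH_CLOSE,np.ones((9,9)))
cs,_=cv2.findContours(m,cv2.RETR_EXTERNAL,2)
for k in sorted(cs,key=cv2.contourArea)[-2:]:
    bx=cv2.boxPoints(cv2.minAreaRect(k));P=ray(c,bx,W,.006)
    print(cv2.contourArea(k),bx.round(0).tolist(),P[:,:2].round(4).tolist(),P.mean(0).round(4))
```

```text
551.5 [[177.0, 277.0], [177.0, 215.0], [187.0, 215.0], [187.0, 277.0]] [[0.3693, -0.1492], [0.3769, -0.0662], [0.3891, -0.0662], [0.3823, -0.149]] [ 0.3794 -0.1076  0.006 ]
8404.5 [[285.0, 118.0], [371.0, 118.0], [371.0, 226.0], [285.0, 226.0]] [[0.5065, 0.0466], [0.6025, 0.0474], [0.6116, -0.0799], [0.5071, -0.0799]] [ 0.5569 -0.0164  0.006 ]
```

View pics/w1.png

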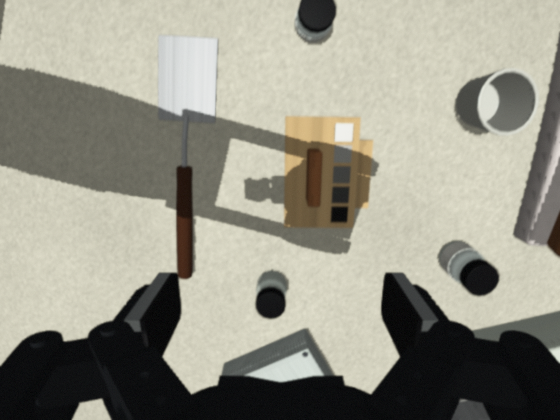

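The wrist view shows the handle at about (314,178), from y=150 to 207, clear of its neighbours. The board is close to yaw 0.

Run:
```python
from h import *
from bench import camera,status
T=tool(status.get_obs());c=camera("wrist");f=c["frame"]
W=T@c["hand_eye"];hsv=cv2.cvtColor(f,cv2.COLOR_BGR2HSV)
m=((hsv[...,1]>140)&(hsv[...,0]<14)&(hsv[...,2]<140))[130:230,295:335].astype(np.uint8)
k=max(cv2.findContours(m,cv2.RETR_EXTERNAL,2)[0],key=cv2.contourArea)
r=cv2.minAreaRect(k);bx=cv2.boxPoints(r)+[295,130];P=ray(c,bx,W,.04);print(bx.tolist(),P.round(4).tolist(),P.mean(0))
# board left edge line
g=((hsv[...,1]>70)&(hsv[...,0]<30)).astype(np.uint8)
pts=[(280+np.argmax(g[v,280:330]),v) for v in range(125,222,3)]
L=ray(c,pts,W,.006);print(np.polyfit(L[:,1],L[:,0],1))
rows([.538,-.0165,.10],0);rows([.538,-.0165,.012],0)
```

```text
[[302.68650579452515, 211.9127960205078], [304.16332244873047, 155.79377555847168], [317.5224914550781, 156.1453399658203], [316.04567527770996, 212.2643585205078]] [[0.529, -0.0454, 0.04], [0.5292, 0.0158, 0.04], [0.5432, 0.0155, 0.04], [0.5437, -0.0457, 0.04]] [ 0.536279   -0.01496611  0.04      ]
[0.00927166 0.50595054]
shift [-0.41  3.57 16.05] rot [ 0.06 -0.1   0.37]
shift [-0.42  3.56 24.85] rot [ 0.06 -0.1   0.37]
```

```bash
python3 - <<'E'
from h import *
from bench import camera,status
for i in range(3):
    o=status.get_obs();print(o["time_s"],o["eef_pos"],o["q"].round(4),abs(o["dq"]).max());camera("top")
E
python3 -m handwheel '[[[1,0,3.4,15,0,0,0.5],[1,0,3.4,15,0,0,0.5],[1,0,3.4,15,0,0,0.5],[1,0,3.4,15,0,0,0.5],[1,0,3.4,15,0,0,0.5]]]'
python3 - <<'E'
from h import *
from bench import camera,status
for i in range(2):
    o=status.get_obs();print(o["time_s"],o["eef_pos"]);camera("top")
rows([.5365,-.0155,.012],-.3)
E
```

```text
1.5 [ 0.50211452 -0.01293675  0.26041914] [-0.2637 -0.0099  1.7527  0.0019  1.3983 -0.2706] 0.08823332327527499
1.55 [ 0.50099277 -0.01518096  0.26001495] [-2.6770e-01 -1.0900e-02  1.7545e+00  2.0000e-04  1.3986e+00 -2.7310e-01] 0.06909227096588795
1.6 [ 0.50033664 -0.01669003  0.25980792] [-2.7060e-01 -1.1700e-02  1.7557e+00 -4.0000e-04  1.3987e+00 -2.7390e-01] 0.0516799788225909
time_s: 2.28
eef_pos: [0.535, -0.0191, 0.1117]
eef_rot: [0.001, 0.711, 0.703, 0.0]
wrist_force: [0.0, -1.1, 0.7]
opening: 1.0
grasp_force: 0.0
2.275 [ 0.53496602 -0.01906414  0.11174508]
2.325 [ 0.53537357 -0.01891901  0.1122699 ]
shift [ 0.33  0.06 10.04] rot [ 0.2   0.05 -0.24]
```

```bash
python3 -m handwheel '[[[0.5,0.2,0.2,5,0,0,0],[0.5,0.2,0.2,8,0,0,0],[0.5,0.2,0.2,9.7,0,0,0],[0.5,0.2,0.2,9.7,0,0,0],[0.5,0.2,0.2,9.7,0,0,0],[-1,0.2,0.2,9.7,0,0,0],[-1,0.2,0.2,9.7,0,0,0],[-1,0.2,0.2,9.7,0,0,0],[-1,0.2,0.2,9.7,0,0,0],[-1,0.2,0.2,9.7,0,0,0]]]'
python3 -m handwheel '[[[-1,0,0,0,0,0,0],[-1,0,0,0,0,0,0],[-1,0,0,0,0,0,0]]]'
```

```text
time_s: 3.62
eef_pos: [0.537, -0.0159, 0.0139]
eef_rot: [0.0, 0.71, 0.704, 0.0]
wrist_force: [-1.3, 0.6, 6.5]
opening: 0.153
grasp_force: 59.5
time_s: 4.0
eef_pos: [0.537, -0.0159, 0.0139]
eef_rot: [0.0, 0.71, 0.704, 0.0]
wrist_force: [-1.3, 0.9, 6.3]
opening: 0.15
grasp_force: 59.6
```

```bash
python3 -m handwheel '[[[-1,0,0,-3,0,0,0],[-1,0,0,-7,0,0,0],[-1,0,0,-12,0,0,0],[-1,3,-0.5,-17,0,0,0],[-1,8,-1,-22,0,0,0],[-1,13,-1.5,-26.5,0,0,0],[-1,17,-1.5,-26.5,0,0,0],[-1,18.7,-1.5,-26.5,0,0,0],[-1,18.7,-1.5,-26.5,0,0,0],[-1,18.7,-1.5,-26.5,0,0,0]]]'
python3 -m handwheel '[[[-1,0,0,0,0,0,0],[-1,0,0,0,0,0,0],[-1,0,0,0,0,0,0]]]'
python3 - <<'E'
from h import *
from bench import camera,status
o=status.get_obs();T=tool(o);c=camera("wrist");cv2.imwrite("pics/w2.png",c["frame"]);np.savez("w2.npz",T=T,**{k:np.array(v) for k,v in c.items()})
E
```

```text
time_s: 5.25
eef_pos: [0.5227, 0.1701, 0.277]
eef_rot: [-0.0, 0.71, 0.704, -0.001]
wrist_force: [-0.5, 0.2, -1.1]
opening: 0.147
grasp_force: 58.8
time_s: 5.62
eef_pos: [0.5232, 0.1707, 0.2782]
eef_rot: [-0.0, 0.71, 0.704, -0.0]
wrist_force: [0.4, 0.3, -0.7]
opening: 0.149
grasp_force: 58.8
```

View pics/w2.png

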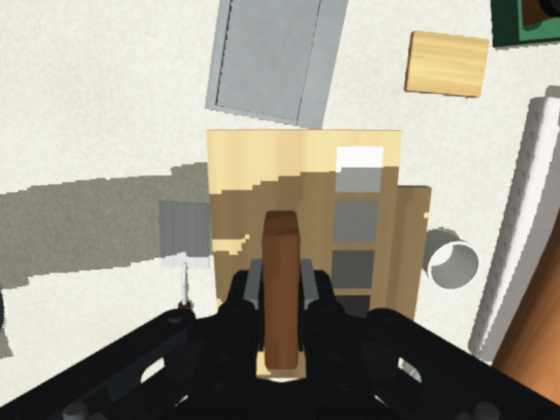

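The board is held square, but it hides half of the cradle, whose near corner is at (210,110). The lip appears to be on the right at (310,60). I'll rise to see all of it.

```bash
python3 -m handwheel '[[[-1,-1,0,-5,0,0,0],[-1,-2,0,-10,0,0,0],[-1,-2,0,-14,0,0,0],[-1,-2,0,-14,0,0,0],[-1,-2,0,-14,0,0,0],[-1,-2,0,-14,0,0,0],[-1,-2,0,-14,0,0,0],[-1,-2,0,-14,0,0,0]]]'
python3 - <<'E'
from h import *
from bench import camera,status
o=status.get_obs();T=tool(o);print(o["eef_pos"]);c=camera("wrist");f=c["frame"];np.savez("w3.npz",T=T,**{k:np.array(v) for k,v in c.items()})
W=T@c["hand_eye"]
hsv=cv2.cvtColor(f,cv2.COLOR_BGR2HSV);m=((hsv[...,0]>85)&(hsv[...,0]<130)&(hsv[...,1]>25)&(hsv[...,2]>60)).astype(np.uint8)
m[200:]=0;m[:,420:]=0
m=cv2.morphologyEx(m,cv2.MORPH_OPEN,np.ones((5,5)));m=cv2.morphologyEx(m,cv2.MORPH_CLOSE,np.ones((9,9)))
for k in sorted(cv2.findContours(m,cv2.RETR_EXTERNAL,2)[0],key=cv2.contourArea)[-2:]:
    bx=cv2.boxPoints(cv2.minAreaRect(k));P=ray(c,bx,W,.02);print(cv2.contourArea(k),bx.round(1).tolist(),P[:,:2].round(4).tolist(),P.mean(0).round(4))
v=f[:210,150:430];cv2.imwrite("pics/w3.png",cv2.resize(v,(784,588),interpolation=cv2.INTER_CUBIC))
E
```

```text
time_s: 6.68
eef_pos: [0.5227, 0.1513, 0.4176]
eef_rot: [-0.0, 0.71, 0.704, -0.0]
wrist_force: [-0.1, 0.4, -1.8]
opening: 0.15
grasp_force: 59.1
[0.52272453 0.15130536 0.41760672]
64.5 [[-0.0, 191.0], [10.0, 191.0], [10.0, 199.0], [0.0, 199.0]] [[0.0445, 0.103], [0.064, 0.1026], [0.0607, 0.0887], [0.041, 0.089]] [0.0526 0.0958 0.02  ]
```

View pics/w3.png

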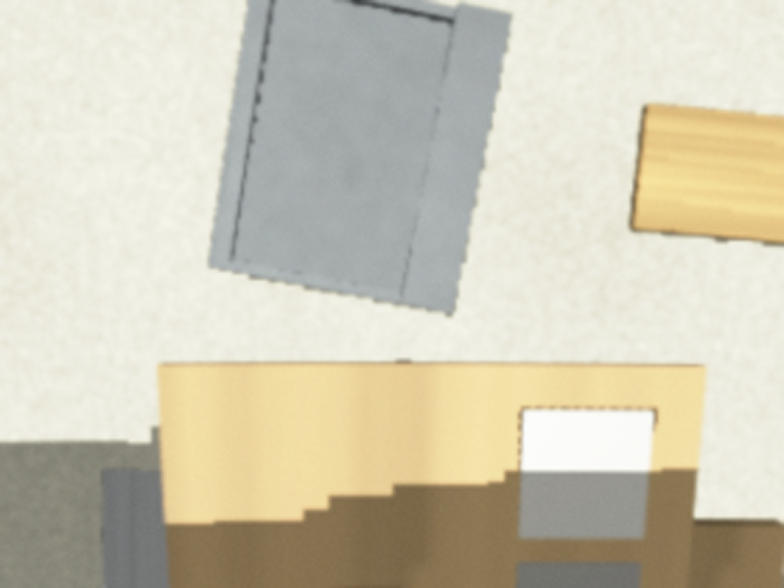

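The lip bar is on the right: its inner top edge runs from (455,8) to (402,297) in the crop, and its outer corners are at (510,14) and (452,313). The ridge's inner edge is on the left, from (272,5) to (232,262).

Run:
```python
from h import *
d=dict(np.load("w3.npz"));W=d["T"]@d["hand_eye"]
f=lambda p,z:ray(d,np.array(p,float)/2.8+[150-.3,-.3],W,z)
lip=f([[455,8],[402,297]],.029);out=f([[510,14],[452,313]],.029);rid=f([[272,5],[232,262]],.019)
side=f([[453,20],[402,297]],.029)
for n,a in(("lip",lip),("out",out),("rid",rid)):
    v=a[0]-a[1];print(n,a[:,:2].round(4).tolist(),np.linalg.norm(v).round(4),"yaw",np.degrees(np.arctan2(-v[0],v[1])).round(2))
yaw=np.radians(-11.0)
# outer edge: length=150 if both corners
v=out[0]-out[1];yaw=np.arctan2(-v[0],v[1]);X=np.array([np.cos(yaw),np.sin(yaw)]);Y=np.array([-X[1],X[0]])
for a,x in((lip,46),(out,74),(rid,-47)): print(x,(a[:,:2]@X-x/1000).round(4),(a[:,:2]@Y).round(4))
c=dict(np.load("top0.npz"))
# board in hand: edge row 362/2.8 -> tongue-side corner & left corner, top of board
z=d["T"][2,3]-.0079
b=f([[160,364],[704,366]],z);print("board edge rel TCP",((b-d["T"][:3,3])@d["T"][:3,:3]).round(4).tolist())
```

```text
lip [[0.5684, 0.3684], [0.542, 0.2278]] 0.143 yaw -10.63
out [[0.5958, 0.3657], [0.5684, 0.2195]] 0.1488 yaw -10.62
rid [[0.4766, 0.3733], [0.4518, 0.2469]] 0.1288 yaw -11.09
46 [0.4448 0.4447] [0.4668 0.3237]
74 [0.4442 0.4442] [0.4692 0.3204]
-47 [0.4467 0.4456] [0.4547 0.3259]
board edge rel TCP [[0.0638, -0.031, 0.0079], [0.0638, 0.0522, 0.0078]]
```

```bash
cat >> h.py <<'E'
def cr(x0,tip,th,y=.0012,yaw=-10.7,O=(.5106,.3053),g=.0139,z0=None):
    """TCP world for board at x0 in cradle, tongue-tip underside height tip, tilt th rad (mm)"""
    s,c=np.sin(th),np.cos(th)
    z0=tip/1000+.058*s
    x=x0/1000-.010*c+g*s; z=z0+.010*s+g*c
    a=np.radians(yaw);X=np.array([np.cos(a),np.sin(a)]);Y=np.array([-X[1],X[0]])
    return np.r_[np.array(O)+X*x+Y*y,z]
E
python3 - <<'E'
from h import *
p=cr(-22,70,.25);print(p);rows(p,-10.7,14.3)
E
```

```text
[0.48306378 0.31172426 0.10029135]
shift [16.01 -4.09 31.76] rot [14.22  1.28 10.16]
```

```bash
python3 -m handwheel '[[[-1,5,-1.5,4,5,0.5,4],[-1,11,-3,8,10,1,8],[-1,16,-4.1,14,14.2,1.3,10.2],[-1,16,-4.1,20,14.2,1.3,10.2],[-1,16,-4.1,26,14.2,1.3,10.2],[-1,16,-4.1,30,14.2,1.3,10.2],[-1,16,-4.1,31.8,14.2,1.3,10.2],[-1,16,-4.1,31.8,14.2,1.3,10.2],[-1,16,-4.1,31.8,14.2,1.3,10.2],[-1,16,-4.1,31.8,14.2,1.3,10.2]]]'
python3 -m handwheel '[[[-1,0,0,0,0,0,0],[-1,0,0,0,0,0,0],[-1,0,0,0,0,0,0]]]'
python3 - <<'E'
from h import *
from bench import status
print(tool(status.get_obs())[:3,3])
rows(cr(-22,70,.25),-10.7,14.3)
rows(cr(-22,13.5,.25),-10.7,14.3)
rows(cr(-1,13.5,.25),-10.7,14.3)
E
```

```text
time_s: 7.98
eef_pos: [0.4851, 0.3121, 0.1029]
eef_rot: [-0.095, 0.764, 0.633, -0.077]
wrist_force: [0.2, 0.4, -0.3]
opening: 0.149
grasp_force: 58.9
time_s: 8.35
eef_pos: [0.4833, 0.3116, 0.1004]
eef_rot: [-0.096, 0.764, 0.633, -0.079]
wrist_force: [0.2, -0.8, -2.0]
opening: 0.155
grasp_force: 58.9
[0.48327809 0.31163251 0.10043002]
shift [ 0.01 -0.02  0.02] rot [ 0.07 -0.04 -0.04]
shift [0.   1.37 5.5 ] rot [ 0.07 -0.04 -0.04]
shift [0.   3.41 4.98] rot [ 0.07 -0.04 -0.04]
```

```bash
python3 -m handwheel '[[[-1,0,0.7,2.8,0,0,0],[-1,0,1.2,4.6,0,0,0],[-1,0,1.35,5.4,0,0,0],[-1,0,1.35,5.4,0,0,0],[-1,0,1.35,5.4,0,0,0],[-1,0,1.35,5.4,0,0,0]]]'
python3 - <<'E'
from h import *
from bench import status,camera
o=status.get_obs();rows(cr(-1,13.5,.25),-10.7,14.3);T=tool(o)
c=camera("wrist");f=c["frame"]
cv2.imwrite("pics/w4.png",f)
E
```

```text
time_s: 9.1
eef_pos: [0.4837, 0.3119, 0.0455]
eef_rot: [-0.095, 0.764, 0.633, -0.078]
wrist_force: [-0.6, 0.2, -1.2]
opening: 0.151
grasp_force: 59.0
shift [-0.03  2.02 -0.34] rot [ 0.14 -0.08 -0.03]
```

View pics/w4.png

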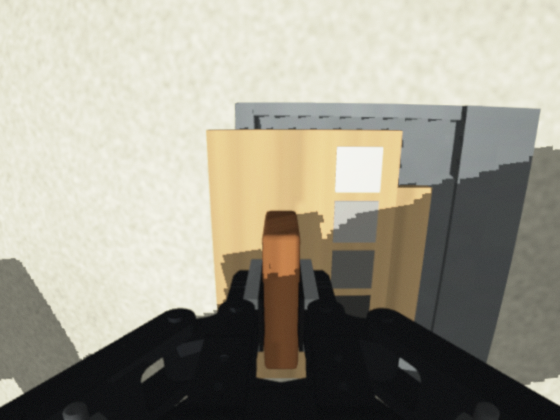

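The tilted tongue tip is at about (431,210), short of the lip edge at (460,120). The board's side (row 130) runs parallel to the wall's inner edge (row 118). I'll check the side clearance in numbers.

Run:
```python
from h import *
from bench import status,camera
T=tool(status.get_obs());c=camera("wrist");W=T@c["hand_eye"]
a=np.radians(-10.7);X=np.array([np.cos(a),np.sin(a)]);Y=np.array([-X[1],X[0]])
g=lambda p,z:[((q[:2]-[.5106,.3053])@np.c_[X,Y]*1000).round(1).tolist() for q in ray(c,p,W,z)]
print("wall inner",g([[270,116],[440,120]],.020),"outer",g([[240,104],[455,107]],.020),"lip",g([[463,120],[450,220]],.029),"outcorner",g([[538,110]],.029))
print("board corner",g([[402,131]],.023),g([[208,130]],.044),"tongue",g([[431,188]],.0195))
```

```text
wall inner [[-38.8, 70.6], [37.5, 70.1]] outer [[-53.8, 76.3], [43.2, 75.7]] lip [[44.9, 70.5], [45.0, 28.0]] outcorner [[73.2, 75.6]]
board corner [[21.7, 65.0]] [[-59.8, 65.2]] tongue [[37.1, 39.8]]
```

```bash
python3 -m handwheel '[[[-1,0.05,0.5,-0.1,0,0,0],[-1,0.05,1.0,-0.2,0,0,0],[-1,0.05,1.5,-0.3,0,0,0],[-1,0.05,1.95,-0.4,0,0,0],[-1,0.05,1.95,-0.4,0,0,0],[-1,0.05,1.95,-0.4,0,0,0],[-1,0.05,1.95,-0.4,0,0,0]]]'
python3 - <<'E'
from h import *
from bench import status,camera
y=.0017
print(status.get_obs()["eef_pos"],cr(-1.5,13.5,.25,y))
for th,t in((.25,13.5),(.18,13.2),(.11,13),(.05,12.8),(0,12.5)): rows(cr(-1.5,t,th,y),-10.7,np.degrees(th))
E
```

```text
time_s: 10.07
eef_pos: [0.5025, 0.3085, 0.0437]
eef_rot: [-0.096, 0.764, 0.633, -0.079]
wrist_force: [0.6, -1.3, -0.9]
opening: 0.148
grasp_force: 59.0
[0.50250422 0.30852314 0.04368693] [0.50330018 0.3084094  0.04379135]
shift [ 0.    0.08 -0.03] rot [ 0.07 -0.03 -0.04]
shift [0.   0.09 0.46] rot [-3.94 -0.03 -0.04]
shift [0.   0.1  0.95] rot [-7.95 -0.03 -0.04]
shift [0.   0.12 1.37] rot [-11.39  -0.03  -0.04]
shift [0.   0.14 1.75] rot [-14.25  -0.03  -0.04]
```

```bash
python3 -m handwheel '[[[-1,0,0.08,0,0,0,0],[-1,0,0.08,0.25,-2,0,0],[-1,0,0.09,0.46,-4,0,0],[-1,0,0.1,0.95,-8,0,0],[-1,0,0.12,1.37,-11.4,0,0],[-1,0,0.14,1.7,-14.2,0,0],[-1,0,0.14,1.7,-14.2,0,0],[-1,0,0.14,1.7,-14.2,0,0],[-1,0,0.14,1.7,-14.2,0,0]]]'
python3 - <<'E'
from h import *
from bench import status,camera
o=status.get_obs();print(o["eef_pos"],cr(-1.5,12,0,.0017),o["wrist_force"],o["torque"])
cv2.imwrite("pics/w5.png",camera("wrist")["frame"])
E
```

```text
time_s: 11.2
eef_pos: [0.5006, 0.309, 0.0271]
eef_rot: [-0.001, 0.77, 0.638, 0.0]
wrist_force: [0.6, -1.2, -0.8]
opening: 0.148
grasp_force: 58.9
[0.50061852 0.30895367 0.02714744] [0.49961559 0.30910561 0.0259    ] [ 0.57434638 -1.17326959 -0.79941362] [-8.27365855e-05  1.25673282e-02 -7.23450440e-04]
```

View pics/w5.png

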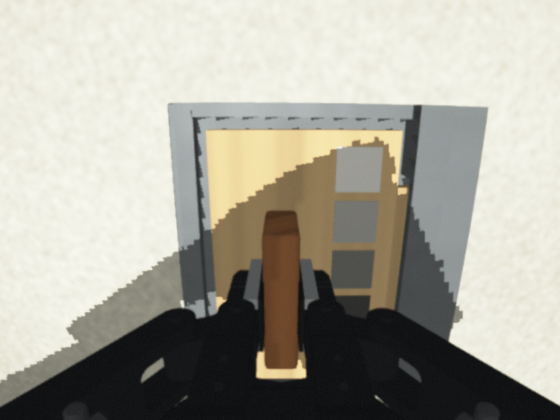

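The board lies level between ridge and lip, with its tongue under the lip at about (405,190), roughly 1 mm above the bed. I'll lower it, release and rise.

```bash
python3 -m handwheel '[[[-1,0,0,0.12,0,0,0],[-1,0,0,0.15,0,0,0],[-1,0,0,0.15,0,0,0],[-1,0,0,0.15,0,0,0]]]'
python3 -m handwheel '[[[-0.2,0,0,0,0,0,0],[-0.2,0,0,0,0,0,0],[-0.2,0,0,0,0,0,0],[-0.2,0,0,-1.5,0,0,0],[-0.2,0,0,-4,0,0,0],[-0.2,0,0,-9,0,0,0],[-0.2,0,0,-15,0,0,0],[0.5,0,0,-20,0,0,0],[0.5,-6,0,-20,0,0,0],[0.5,-6,0,-20,0,0,0]]]'
python3 - <<'E'
from h import *
from bench import status,camera
import time
for i in range(4): camera("wrist")
o=status.get_obs();T=tool(o);c=camera("wrist");f=c["frame"];print(o["time_s"],o["eef_pos"],o["dq"].max())
W=T@c["hand_eye"];np.savez("w6.npz",T=T,**{k:np.array(v) for k,v in c.items()})
# heights from depth around the board
v,u=np.mgrid[0:420,0:560];un=cv2.undistortPoints(np.c_[u.ravel(),v.ravel()].astype(float).reshape(-1,1,2),K(c),c["dist"]).reshape(-1,2)
P=(np.c_[un,np.ones(len(un))]*c["depth"].ravel()[:,None])@W[:3,:3].T+W[:3,3]
a=np.radians(-10.7);X=np.array([np.cos(a),np.sin(a)]);Y=np.array([-X[1],X[0]])
q=(P[:,:2]-[.5106,.3053])@np.c_[X,Y]*1000;z=P[:,2]*1000
hsv=cv2.cvtColor(f,cv2.COLOR_BGR2HSV).reshape(-1,3)
for x0 in(-35,-28,0,15,35,50):
  print(x0,[ (y0,np.median(z[(abs(q[:,0]-x0)<4)&(abs(q[:,1]-y0)<8)]).round(1)) for y0 in(-50,0,50)])
cv2.imwrite("pics/w6.png",f)
E
```

```text
time_s: 11.75
eef_pos: [0.5004, 0.309, 0.026]
eef_rot: [-0.0, 0.77, 0.638, 0.0]
wrist_force: [-0.4, -1.9, 5.0]
opening: 0.151
grasp_force: 59.9
time_s: 13.0
eef_pos: [0.4886, 0.2476, 0.227]
eef_rot: [0.0, 0.771, 0.637, 0.0]
wrist_force: [-0.1, -0.6, -0.3]
opening: 0.75
grasp_force: 0.0
13.2 [0.4890089  0.25054733 0.22574725] 0.01508140874563942
-35 [(-50, np.float64(306.9)), (0, np.float64(18.7)), (50, np.float64(18.6))]
-28 [(-50, np.float64(308.4)), (0, np.float64(18.6)), (50, np.float64(18.7))]
0 [(-50, np.float64(306.6)), (0, np.float64(18.9)), (50, np.float64(18.7))]
15 [(-50, np.float64(306.7)), (0, np.float64(18.7)), (50, np.float64(19.1))]
35 [(-50, np.float64(280.3)), (0, np.float64(18.8)), (50, np.float64(18.7))]
50 [(-50, np.float64(301.5)), (0, np.float64(29.6)), (50, np.float64(29.5))]
```

View pics/w6.png

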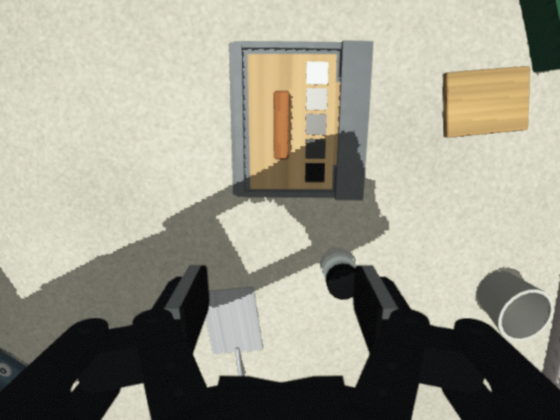

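The board is seated: its top reads 18.7 mm everywhere, and the handle is at (282,125) between ridge and lip. Now the dial.

```bash
python3 - <<'E'
from h import *
rows([.49,-.31,.27],0)
E
python3 -m handwheel '[[[0.5,-6,0,-4.5,0,0,-2],[0.5,-12,0,-4.5,0,0,-4],[0.5,-18,1,-4.5,0,0,-6],[0.5,-24,3,-4.5,0,0,-10],[0.5,-30,6,-4.5,0,0,-10.7],[0.5,-36,8,-4.5,0,0,-10.7],[0.5,-42,9,-4.5,0,0,-10.7],[0.5,-48,9.5,-4.5,0,0,-10.7],[0.5,-55.0,10.4,-4.5,0,0,-10.7],[0.5,-55.0,10.4,-4.5,0,0,-10.7]]]'
python3 -m handwheel '[[[0.5,0,0,0,0,0,0],[0.5,0,0,0,0,0,0],[0.5,0,0,0,0,0,0],[0.5,0,0,0,0,0,0]]]'
python3 - <<'E'
from h import *
from bench import status,camera
T=tool(status.get_obs());c=camera("wrist");f=c["frame"];np.savez("w7.npz",T=T,**{k:np.array(v) for k,v in c.items()})
W=T@c["hand_eye"]
cv2.imwrite("pics/w7.png",cv2.resize(f[60:360,100:500],(800,600),interpolation=cv2.INTER_CUBIC))
E
```

```text
shift [-55.07  10.52  -4.5 ] rot [ -0.03  -0.05 -10.71]
time_s: 14.5
eef_pos: [0.4883, -0.3129, 0.2693]
eef_rot: [-0.001, 0.708, 0.706, -0.0]
wrist_force: [-0.3, 0.5, -1.1]
opening: 0.75
grasp_force: 0.0
time_s: 15.0
eef_pos: [0.4889, -0.3087, 0.2703]
eef_rot: [-0.0, 0.707, 0.707, 0.0]
wrist_force: [-0.1, -0.4, 0.1]
opening: 0.753
grasp_force: 0.0
```

View pics/w7.png

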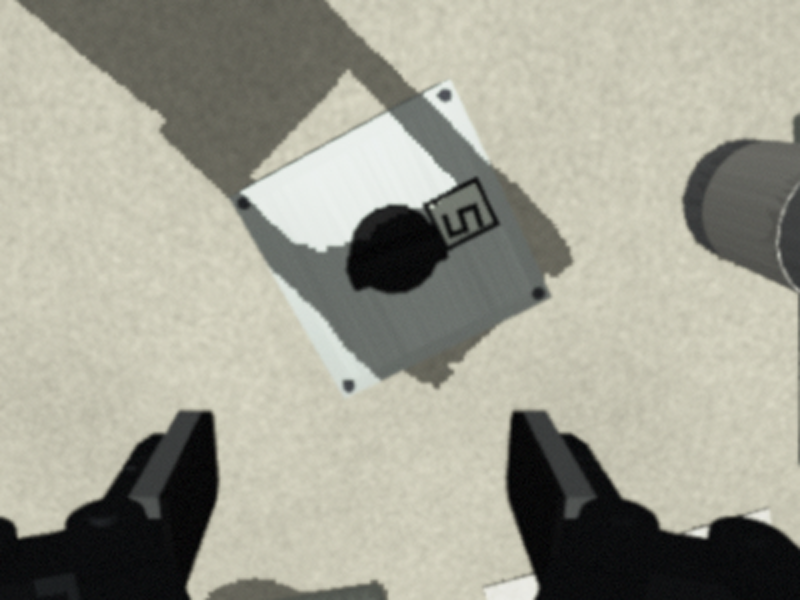

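The wrist view shows a 5 in the window at crop (462,213). The knob is at (398,250) and the cover screws are at (243,203), (445,95), (538,293) and (348,385). I'll get the axis from the screws and the bar angle from depth.

```bash
cat > dial.py <<'E'
from h import *
def bar(c,W,ax):
    v,u=np.mgrid[0:420,0:560];un=cv2.undistortPoints(np.c_[u.ravel(),v.ravel()].astype(float).reshape(-1,1,2),K(c),np.array(c["dist"],float)).reshape(-1,2)
    P=(np.c_[un,np.ones(len(un))]*c["depth"].ravel()[:,None])@W[:3,:3].T+W[:3,3]
    s=P[(np.hypot(*(P[:,:2]-ax[:2]).T)<.04)&(P[:,2]>.072)&(P[:,2]<.09)]
    r=cv2.minAreaRect((s[:,:2]*1000).astype(np.float32))
    e=np.linalg.eigh(np.cov(s[:,:2].T))[1][:,1]
    print("bar n",len(s),"z",np.median(s[:,2]).round(4),"rect",np.round(r[0],1),np.round(r[1],1),"ang",np.degrees(np.arctan2(e[1],e[0]))%180)
def digit(c,W,ax,yaw):
    """rectified window: 0.2 mm/px, x right = clockwise tangent, up = inward"""
    X=np.array([np.cos(yaw),np.sin(yaw)]);Y=np.array([-X[1],X[0]])
    T=np.linalg.inv(W);q=[]
    for a,b in((.026,-.016),(.026,.016),(.054,.016),(.054,-.016)):
        q.append(np.r_[np.array(ax[:2])+X*a+Y*b,.046])
    q=np.array(q)@T[:3,:3].T+T[:3,3]
    p,_=cv2.projectPoints(q,np.zeros(3),np.zeros(3),K(c),np.array(c["dist"],float))
    M=cv2.getPerspectiveTransform(p.reshape(4,2).astype(np.float32),np.float32([[0,0],[320,0],[320,280],[0,280]]))
    return cv2.warpPerspective(c["frame"],M,(320,280),flags=cv2.INTER_CUBIC)
E
python3 - <<'E'
from dial import *
c=dict(np.load("w7.npz"));W=c["T"]@c["hand_eye"]
p=np.array([[243,203],[445,95],[538,293],[348,385],[462,213],[398,250]])/2+[99.7,59.7]
S=ray(c,p,W,.046);print(S[:,:2].round(4).tolist(),[np.linalg.norm(S[i]-S[(i+1)%4]).round(4) for i in range(4)])
ax=S[:4].mean(0);e=S[1]-S[0]+S[2]-S[3];yaw=np.arctan2(e[1],e[0]);w=S[4]-ax
print("axis",ax,"yaw",np.degrees(yaw),"window",np.hypot(w[0],w[1]),np.degrees(np.arctan2(w[1],w[0])))
bar(c,W,ax)
rows([ax[0],ax[1],.27],np.degrees(yaw)-90)
E
```

```text
[[0.4263, -0.29], [0.5316, -0.2345], [0.5866, -0.3393], [0.4816, -0.3941], [0.5426, -0.2952], [0.5088, -0.3154]] [np.float64(0.1191), np.float64(0.1183), np.float64(0.1185), np.float64(0.1179)]
axis [ 0.5065052  -0.31446291  0.046     ] yaw 27.675068408766837 window 0.04094418048288546 28.14382782560174
bar n 781 z 0.082 rect [ 506.3 -314.2] [50.  14.2] ang 20.641511085834054
shift [-0.55  1.77  0.03] rot [-3.000e-02 -1.000e-02  6.235e+01]
```

```bash
python3 -m handwheel '[[[0.2,-0.5,1.7,4,0,0,10],[0.2,-0.5,1.7,8,0,0,20],[0.2,-0.5,1.7,12,0,0,30],[0.2,-0.5,1.7,14,0,0,40],[0.2,-0.5,1.7,14,0,0,50],[0.2,-0.5,1.7,14,0,0,60],[0.2,-0.5,1.7,14,0,0,69.4],[0.2,-0.5,1.7,14,0,0,69.4],[0.2,-0.5,1.7,14,0,0,69.4],[0.2,-0.5,1.7,14,0,0,69.4]]]'
python3 -m handwheel '[[[0.2,0,0,0,0,0,0],[0.2,0,0,0,0,0,0]]]'
python3 - <<'E'
from dial import *
from bench import status,camera
T=tool(status.get_obs());c=camera("wrist");W=T@c["hand_eye"];bar(c,W,np.array([.5065,-.3145]))
rows([.5064,-.3143,.057],-69.4)
E
```

```text
time_s: 16.3
eef_pos: [0.5055, -0.3147, 0.1301]
eef_rot: [-0.0, 0.984, 0.179, -0.0]
wrist_force: [0.4, 0.6, -0.4]
opening: 0.604
grasp_force: 0.0
time_s: 16.55
eef_pos: [0.5054, -0.3148, 0.13]
eef_rot: [-0.0, 0.984, 0.179, -0.0]
wrist_force: [0.0, 1.0, 0.6]
opening: 0.6
grasp_force: 0.0
bar n 1936 z 0.082 rect [ 506.7 -313.8] [49.6 13.8] ang 20.794200511296765
shift [ 0.11 -0.    7.3 ] rot [-0.04  0.02 -0.03]
```

```bash
python3 -m handwheel '[[[0.2,0.1,0.05,3,0,0,0],[0.2,0.1,0.05,5.5,0,0,0],[0.2,0.1,0.05,7.3,0,0,0],[0.2,0.1,0.05,7.3,0,0,0],[0.2,0.1,0.05,7.3,0,0,0],[-1,0.1,0.05,7.3,0,0,0],[-1,0.1,0.05,7.3,0,0,0],[-1,0.1,0.05,7.3,0,0,0],[-1,0.1,0.05,7.3,0,0,0],[-1,0.1,0.05,7.3,0,0,0]]]'
python3 - <<'E'
from h import *
rows([.5065,-.314,.057],9.7)
E
```

```text
time_s: 17.85
eef_pos: [0.506, -0.3129, 0.058]
eef_rot: [-0.002, 0.984, 0.179, -0.001]
wrist_force: [-5.1, 9.3, 10.6]
opening: 0.148
grasp_force: 59.8
shift [0.   0.12 0.1 ] rot [ -0.24  -0.14 -79.13]
```

```bash
python3 -m handwheel '[[[-1,0,-0.12,0,0,0,0],[-1,0,-0.12,0,0,0,-9],[-1,0,-0.12,0,0,0,-19],[-1,0,-0.12,0,0,0,-29],[-1,0,-0.12,0,0,0,-39],[-1,0,-0.12,0,0,0,-49],[-1,0,-0.12,0,0,0,-59],[-1,0,-0.12,0,0,0,-69],[-1,0,-0.12,0,0,0,-76],[-1,0,-0.12,0,0,0,-79.1]]]'
python3 -m handwheel '[[[-1,0,0,0,0,0,0],[-1,0,0,0,0,0,0],[-1,0,0,0,0,0,0]]]'
python3 - <<'E'
from h import *
rows([.5065,-.314,.057],9.7)
E
```

```text
time_s: 19.1
eef_pos: [0.506, -0.3128, 0.0581]
eef_rot: [-0.001, 0.644, 0.765, 0.0]
wrist_force: [-3.1, 6.1, 7.0]
opening: 0.151
grasp_force: 59.3
time_s: 19.48
eef_pos: [0.506, -0.3128, 0.0581]
eef_rot: [-0.001, 0.645, 0.764, 0.0]
wrist_force: [-2.4, 5.3, 6.8]
opening: 0.152
grasp_force: 59.3
shift [-0.13  0.03  0.11] rot [-0.04 -0.11 -0.02]
```

```bash
python3 -m handwheel '[[[0.2,0,0,0,0,0,0],[0.2,0,0,0,0,0,0],[0.2,0,0,0,0,0,0],[0.2,0,0,-2,0,0,0],[0.2,0,0,-6,0,0,0],[0.2,0,0,-11,0,0,0],[0.2,0,0,-16,0,0,0],[0.2,0,0,-16,0,0,0],[0.2,0,0,-16,0,0,0],[0.2,0,0,-16,0,0,0]]]'
python3 - <<'E'
from dial import *
from bench import status,camera
for i in range(3): camera("top")
T=tool(status.get_obs());c=camera("wrist");W=T@c["hand_eye"];ax=np.array([.5065,-.3142]);bar(c,W,ax)
d=digit(c,W,ax,np.radians(27.8))
t=camera("top");s=camera("scene")
cv2.imwrite("pics/fin.png",np.hstack([d,cv2.resize(t["frame"][120:330,110:460],(467,280))]))
E
```

```text
time_s: 20.72
eef_pos: [0.5054, -0.3132, 0.2156]
eef_rot: [-0.002, 0.645, 0.764, 0.0]
wrist_force: [-0.5, 0.8, 0.3]
opening: 0.598
grasp_force: 0.0
bar n 997 z 0.0821 rect [ 506.  -314.2] [13.4 49.8] ang 100.11367787988856
```

View pics/fin.png

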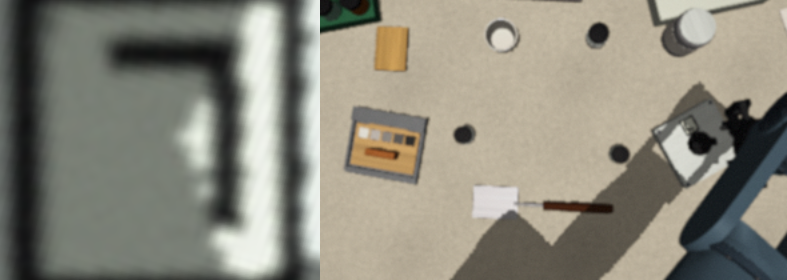

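The window shows a 7. It looks about 1 mm off-centre, which parallax to the recessed drum accounts for, since the bar reads 100.1° against 99.7° wanted. The top view shows the board seated and the other things in their places.

```bash
python3 -c "
from bench import ctrl;print(ctrl.hand_in())"
```

```text
the job is handed in; nothing more can be done
None
```

The board lies flat in the cradle with its tongue under the lip, the dial shows 7 in the middle of its window (knob within about 0.5° of target), and the job is handed in after about 21 s of robot time.

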